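# Pin the shaker platform in line with its transit drift

## Task

The laboratory shaker's sliding platform has stopped off centre and must be locked before the shaker is carried away. Take the tapered steel pin with the red knob out of the white rack and push it down through the orange lug of the platform and the dark lug beneath it until its collar is fully home on the orange lug, so that the two holes are pulled into line; then let go. Leave the blunt blue-knobbed pin in the rack.

Things in the scene. Friction and masses are not known exactly. Their poses are not given: they have to be found in the camera images.
- drift: Tapered steel pin, 0.2 kg, hanging upright by its collar in an end socket of a fixed white rack (top 85 mm up). Origin: on its axis, underside of the collar; z up. Above: collar 40 mm wide, 6 thick, then a red round knob 28 mm wide, from 6 to 50 mm, to grip from above. Below: shank 24 mm wide for 30 mm, then a taper to a 4 mm tip 70 mm below the origin. Lift 75 mm or more to clear the rack.
- blunt_pin: Bystander pin in the rack's other end socket, 140 mm from the drift (either order; the middle socket is empty; rack 220 x 66 mm, long along the line of the pins). Same collar and knob shape as the drift, but the knob is blue and the 24 mm shank is straight with a flat end. Origin at the underside of the collar, z up.
- base_hole (a point): Mouth centre of the 28 mm hole in the dark steel lug (70 x 76 mm, 12 thick) fixed to the grey shaker base on its robot side; 84 mm above the bench, free below. It never moves; y is the platform's sliding direction, x points into the shaker, z up. A drift held over this centre has its tip inside the orange lug's hole too; pushed down with 5 to 15 N it draws the platform along.
- platform_hole (a point): Mouth centre of the 28 mm hole in the orange lug (56 x 56 mm, 12 thick) of the sliding platform, 100 mm above the bench, 4 mm above the dark lug. Starts 6.5 to 9 mm off the base hole along its +y; slides only along y, against 6 N friction. A clear tray on the platform begins 90 mm from the hole, 25 mm higher than the lug. Drift home: its origin 100 mm above the bench.
Mind the look-alikes: they are no part of the job. Leave any yellow look-alike of the drift alone.

How it is judged:
At the end, for the whole second after the job is handed in: The drift stands in both holes, upright within 10 degrees, its collar within 6 mm of the orange lug's top and its axis within 6 mm of the base hole's centre; the two holes are within 5 mm of being in line; the drift is released and at rest (horizontal distance between platform_hole and base_hole below 0.005 m and horizontal distance between drift and base_hole below 0.006 m and z of drift in the frame of platform_hole between -0.004 and 0.006 m and angle between drift's own z axis and vertical below 0.17 rad and linear speed of drift below 0.02 m/s); the robot touches nothing.
It fails at once if the blunt pin was moved more than 30 mm (distance of blunt_pin from where it was at the start of the episode above 0.03 m).
It also fails if it takes over 40 s, if anything falls off the work surface, if the arm or the gripper's body presses on something with over 40 N, if the wrist force passes 120 N, or if a joint passes its speed limit or range.

## Robot

A 7-joint arm with a two-finger parallel gripper is mounted at the origin on the work surface. World frame = base frame: x ahead of the robot, y to its left, z up, the work surface at z = 0. Lengths are in m, angles in rad, forces in N, time in s.
With the tool pointing down it reaches from about 0.4 to 0.875 m from the base axis. Payload 19.3 kg.
Tool frame: the origin (TCP) lies on the centre line of the jaws, within the pads' length; the fingertips stand 14 mm ahead of it and the grasp point (between the pads) lies 5 mm behind it; x points along the fingers, y is the direction in which the jaws open and shut, and the axes are right-handed (so a half turn about x gives the same grasp; the last joint's range is limited). The gripper opens to 85 mm and grips with 20 to 120 N. Pads are 22 mm wide; open, the fingers measure 114 mm over their backs; the gripper's body (76 mm by 85 mm) begins 54 mm behind the grasp point. The pads swing forward as they close: fully open they stand 13 mm farther back than shut.
Start: joints at [1.08, 0.521, -0.036, 1.599, 0.021, 1.021, -0.113], TCP at [0.255, -0.57, 0.207] pointing down, gripper open.
Joint ranges: [-2.91, 2.91], [-0.3, 2.13], [-1.5, 1.42], [0.17, 2.43], [-1.26, 4.41], [0.16, 1.93], [-2.52, 2.52]. Speed limits (rad/s): [1.89, 1.89, 2.39, 2.39, 3.01, 3.01, 3.01].

## Interface

Orientations are given as [roll, pitch, yaw] about the fixed x, y, z axes, in that order (R = Rz(yaw) Ry(pitch) Rx(roll)).
In Python, from workcell import monitor, optics, bot gives the robot as it stands.
- The arm moves only by the tool arm_command, never from a script. Its arguments are lists of equal length, an entry for each row: "delta_pos": the shift along the tool's x, y, z as a fraction of full scale, a list of three; "rotation": the turn, a rotation vector about the tool's x, y, z as a fraction of full scale, a list of three. In form: {"delta_pos": [[dx, dy, dz], ...], "rotation": [[wx, wy, wz], ...]}. A call has 1 to 10 rows; each row shifts and turns the pose as measured when the row begins, along the tool's axes as they then stand; what a row does not reach is not made up. Full scale, the value 1, is 30 mm for a shift and 6 degrees for a turn. A row lasts 1/10 s, in which the tool goes at most 50 mm and 8.59 degrees, less where a joint would pass 70% of its speed; a pose out of reach is approached as far as the arm can. A call with a number of a shift or a turn outside -1 to 1 is refused whole. A call with a gripper value outside its range is refused whole. "gripper" is the closure, from -1 (fully open) to 1 (shut), so that 0 is half open, set as the call begins (left out, the last holds). The fingers move at their own pace and stop on an object; "grip_force" is the grip in N (left out, the last holds). Time passes only in rows, so rows that do not move let the fingers close. It gives the time, the measured TCP pose, the force and the opening at its end, in the units of the state.
- monitor.observe(): the state, without advancing time (a new reading comes with each control period).
- optics.grab_frame(name): name is "scene" or "side" or "wrist"; returns the picture (420x560x3 uint8, red, green, blue); there is no depth.
- optics.camera_params(name): a dict with "fx", "fy", "cx", "cy" (pixels), "origin" and "rotation" of the camera in the world. Camera axes: x right, y down, z forward; pixel columns grow to the right and rows downward; lengths in m; the calibration is good to about 2 mm. A picture is of the moment at which its call begins: read the wrist's pose just before it. camera_params takes no time and is no camera call; for the wrist camera it gives the pose at the moment of the call.
- bot.job_done(): hands the job in, once; it reports no verdict.
The state is a dict: "clock": time; "qpos": joint angles; "qd": joint speeds; "joint_efforts": joint torques, N m; "position": TCP position; "tool_rot": TCP orientation; "force": force on the tool from outside, world axes, zero at the start; "moment": the same for the moment, N m; "grip_width": finger opening in m.
Only numpy, scipy, OpenCV 4.12 (cv2) and the standard library are available. Lean on these libraries where they do the work, as an engineer would, in place of code of your own. Each camera call takes 0.05 s, during which the arm holds its last target. There are 200 camera calls.

## Working session

There is one attempt and no reset: what is moved stays moved. The work goes in short steps, Python scripts to look and compute and a tool call to move; the robot and the scene stay as the last step left them, time stands still between calls to the robot, and variables do not carry over. Pictures are saved under pics/ and viewed, about 8 in all and at most 12, crops included, and the job is handed in when it is done.

Besides the shell and the picture viewer there is one more tool, called as name(argument=value, ...) on one line, values as JSON. arm_command: Moves the arm, as the interface text tells. Its arguments: {"type":"object","properties":{"delta_pos":{"type":"array","items":{"type":"array","items":{"type":"number"}}},"rotation":{"type":"array","items":{"type":"array","items":{"type":"number"}}},"gripper":{"type":"number"},"grip_force":{"type":"number"}},"required":["delta_pos","rotation"]}

```bash
mkdir -p pics; python3 - <<'E'
from workcell import monitor, optics, bot
import cv2
s=monitor.observe(); print({k:s[k] for k in('clock','position','tool_rot','force','grip_width')})
for n in('scene','side'):
    p=optics.camera_params(n); print(n,p)
    cv2.imwrite(f'pics/{n}0.png',optics.grab_frame(n)[:,:,::-1])
E
```

```text
{'clock': 0.0, 'position': array([ 0.2551496 , -0.57016868,  0.20672441]), 'tool_rot': array([-1.53368504,  1.56969144,  2.02869814]), 'force': array([ 0.53951224,  0.08258736, -0.69703906]), 'grip_width': 0.08539750432846678}
scene {'fx': 390.63702291285574, 'fy': 390.63702291285574, 'cx': 282.04499619904004, 'cy': 209.59573471591463, 'origin': array([ 0.80096415, -0.36895096,  0.70893944]), 'rotation': array([-2.45376488,  0.01729499,  0.53901621])}
side {'fx': 456.5001176672095, 'fy': 456.5001176672095, 'cx': 282.9522745366846, 'cy': 208.67323795357075, 'origin': array([ 0.04223152, -0.44753244,  0.63104677]), 'rotation': array([-2.20168357,  0.00701388, -0.79632853])}
```

View pics/scene0.png

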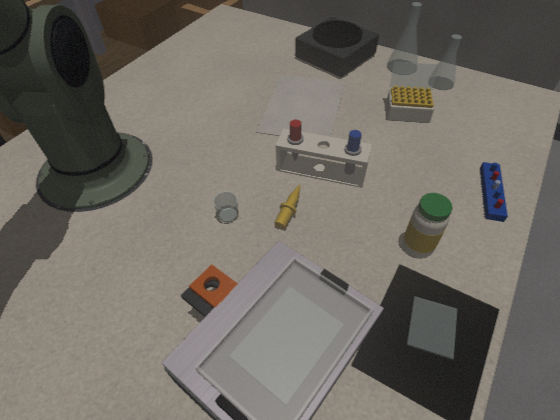

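View pics/side0.png

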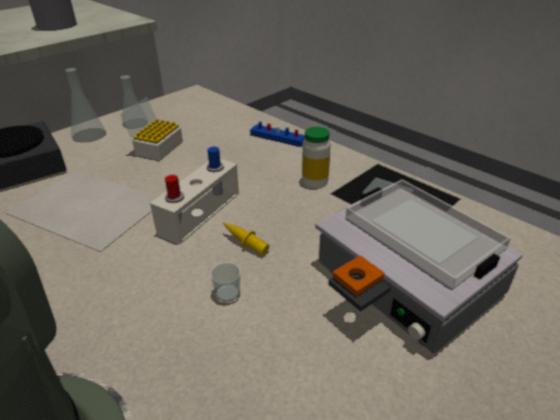

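The scene view shows the red-knobbed drift at (295,131), the blue-knobbed blunt pin at (354,141), the orange lug's hole at (212,284) and a yellow look-alike lying at (290,205). The side view shows red at (173,187), blue at (214,157), the lug hole at (357,273) and yellow at (246,237). The drift is the red one standing in the rack. I'll confirm that in a crop and measure.

```bash
cat > h.py <<'E'
import numpy as np, cv2
from scipy.spatial.transform import Rotation as Ro
from workcell import monitor, optics, bot
def rot(e): return Ro.from_euler('xyz',e).as_matrix()
def ray(p,uv):
    d=rot(p['rotation'])@np.array([(uv[0]-p['cx'])/p['fx'],(uv[1]-p['cy'])/p['fy'],1]); return np.array(p['origin']),d/np.linalg.norm(d)
def onz(p,uv,z):
    o,d=ray(p,uv); return o+d*(z-o[2])/d[2]
def tri(rs):
    A=sum(np.eye(3)-np.outer(d,d) for o,d in rs); b=sum((np.eye(3)-np.outer(d,d))@o for o,d in rs); return np.linalg.solve(A,b)
R={'red':[((0,150,60),(5,255,255)),((172,150,60),(180,255,255))],'blue':[((112,130,50),(128,255,255))],'orange':[((6,180,80),(16,255,255))]}
def blobs(bgr,c,n=1):
    h=cv2.cvtColor(bgr,cv2.COLOR_BGR2HSV); m=sum(cv2.inRange(h,*r) for r in R[c])
    cs=cv2.findContours(m,cv2.RETR_CCOMP,cv2.CHAIN_APPROX_NONE)
    return m,cs[0],cs[1]
def cen(c): m=cv2.moments(c); return np.array([m['m10'],m['m01']])/max(m['m00'],1e-9)
E
python3 - <<'E'
from h import *
I={n:cv2.imread(f'pics/{n}0.png') for n in('scene','side')}; P={n:optics.camera_params(n) for n in I}
for c in R:
    rs=[]
    for n in I:
        m,cs,h=blobs(I[n],c); k=max(range(len(cs)),key=lambda i:cv2.contourArea(cs[i])); uv=cen(cs[k])
        print(c,n,cv2.contourArea(cs[k]),uv.round(1),cv2.boundingRect(cs[k])); rs.append(ray(P[n],uv))
        if c=='orange':
            print(' hole',[(cen(cs[i]).round(1),onz(P[n],cen(cs[i]),.1).round(4),cv2.contourArea(cs[i])) for i in range(len(cs)) if h[0][i][3]==k and cv2.contourArea(cs[i])>8])
            print(' quad',[onz(P[n],q[0],.1).round(4)[:2] for q in cv2.approxPolyDP(cs[k],4,True)])
    print(c,tri(rs).round(4))
a=cv2.resize(I['scene'][100:240,240:400],None,fx=4,fy=4,interpolation=2)
b=cv2.resize(I['scene'][250:330,170:250],None,fx=7,fy=7,interpolation=2)
cv2.imwrite('pics/c1.png',cv2.resize(np.hstack([cv2.resize(a,(640,560)),b]),(800,373)))
E
```

```text
red scene 15.5 [499.9 201.6] (496, 199, 7, 9)
red side 221.0 [172.3 186. ] (165, 175, 15, 24)
red [ 1.0201  1.2083 -0.6454]
blue scene 88.0 [488.  181.2] (483, 163, 14, 33)
blue side 5.5 [296.  136.2] (293, 133, 7, 6)
blue [0.8768 0.3423 0.066 ]
orange scene 15.5 [198.  283.2] (193, 276, 11, 14)
 hole []
 quad [array([ 0.4903, -0.1473]), array([ 0.4853, -0.1664]), array([ 0.4946, -0.1723]), array([ 0.4932, -0.1595]), array([ 0.5079, -0.1667])]
orange side 954.0 [358.1 273.5] (333, 257, 51, 35)
 hole [(array([356.6, 274.3]), array([ 0.5124, -0.1519,  0.1   ]), 125.5)]
 quad [array([ 0.5527, -0.133 ]), array([ 0.4914, -0.119 ]), array([ 0.4816, -0.1738]), array([ 0.543 , -0.1827])]
orange [ 0.5005 -0.1648  0.1163]
```

View pics/c1.png

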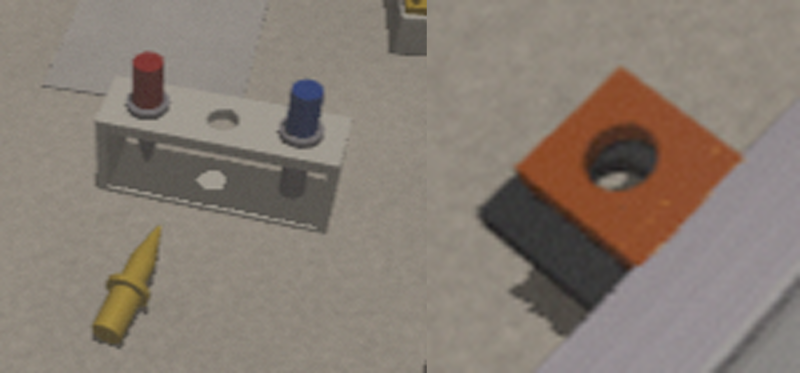

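The crop confirms it: the red pin in the left socket (scene 295,131) shows a taper under the rack. Blue (354,141) has a straight, blunt shank. Yellow lies loose on the bench. The lug hole shows the dark lug off centre beneath. The colour masks were too strict for the scene camera, so I'll loosen them.

```bash
sed -i "s/^R=.*/R={'red':[((0,100,50),(4,255,255)),((170,100,50),(180,255,255))],'blue':[((108,90,40),(130,255,255))],'orange':[((5,130,60),(17,255,255))]}/" h.py
python3 - <<'E'
from h import *
W={'scene':{'red':(280,110,30,35),'blue':(340,125,30,30),'orange':(180,255,62,60)},'side':{'red':(155,165,40,40),'blue':(200,140,30,35),'orange':(320,245,75,60)}}
P={n:optics.camera_params(n) for n in W}; I={n:cv2.imread(f'pics/{n}0.png') for n in W}
for c in R:
    rs=[]
    for n in W:
        x,y,w,hh=W[n][c]; J=I[n]*0; J[y:y+hh,x:x+w]=I[n][y:y+hh,x:x+w]
        m,cs,h=blobs(J,c); k=max(range(len(cs)),key=lambda i:cv2.contourArea(cs[i])); uv=cen(cs[k])
        print(c,n,cv2.contourArea(cs[k]),uv.round(1),cv2.boundingRect(cs[k]),onz(P[n],uv,.113).round(4)); rs.append(ray(P[n],uv))
        if c=='orange':
            print(' hole',[(cen(cs[i]).round(1),onz(P[n],cen(cs[i]),.1).round(4),cv2.contourArea(cs[i])) for i in range(len(cs)) if h[0][i][3]==k and cv2.contourArea(cs[i])>8])
            print(' quad',[onz(P[n],q[0],.1).round(4)[:2] for q in cv2.approxPolyDP(cs[k],4,True)])
    print(c,tri(rs).round(4))
s=monitor.observe(); T=rot(s['tool_rot']); print(T.round(3))
p=optics.camera_params('wrist'); print(T.T@(p['origin']-s['position']), (T.T@rot(p['rotation'])).round(2))
E
```

```text
red scene 59.5 [295.3 123.4] (290, 120, 11, 9) [0.4304 0.2927 0.113 ]
red side 237.5 [172.3 186.3] (165, 175, 15, 24) [0.4443 0.2712 0.113 ]
red [0.4407 0.2712 0.1223]
blue scene 54.5 [354.9 133.5] (350, 130, 11, 8) [0.57   0.3291 0.113 ]
blue side 177.0 [213.6 156.8] (208, 147, 12, 21) [0.5804 0.3056 0.113 ]
blue [0.5768 0.3067 0.1217]
orange scene 1024.0 [212.5 285.6] (190, 265, 47, 42) [ 0.5242 -0.1577  0.113 ]
 hole [(array([211.5, 284.5]), array([ 0.5153, -0.1523,  0.1   ]), 159.0)]
 quad [array([ 0.4903, -0.1211]), array([ 0.4858, -0.1752]), array([ 0.5452, -0.1817]), array([ 0.5507, -0.1282])]
orange side 1140.0 [357.8 274.6] (332, 256, 52, 40) [ 0.5016 -0.161   0.113 ]
 hole [(array([356.4, 275.3]), array([ 0.5102, -0.1531,  0.1   ]), 80.0)]
 quad [array([ 0.5536, -0.1303]), array([ 0.4903, -0.1178]), array([ 0.4759, -0.1801]), array([ 0.5391, -0.1853])]
orange [ 0.5164 -0.1517  0.0962]
[[-0.001  0.408 -0.913]
 [ 0.001 -0.913 -0.408]
 [-1.    -0.001  0.   ]]
[-0.16644205 -0.00050668 -0.07109919] [[-0.   -0.28  0.96]
 [ 1.    0.    0.  ]
 [-0.    0.96  0.28]]
```

arm_command(delta_pos=[[-0.5,0,0],[-0.5,0,0],[0,0,0],[0,0,0],[0,0,0]], rotation=[[-1,0,0],[-1,0,0],[-1,0,0],[-1,0,0],[-1,0,0]], gripper=-1, grip_force=60)

```text
clock: 0.6
position: [0.2549, -0.5692, 0.2362]
tool_rot: [-1.953, 1.566, 2.151]
force: [0.3, 0.2, 0.1]
grip_width: 0.0853
```

```bash
cat > go.py <<'E'
import sys
from h import *
def rep(t):
    s=monitor.observe(); T=rot(s['tool_rot']); d=T.T@(np.array(t)-s['position'])
    print('t',s['clock'],'pos',s['position'].round(4),'yaw(y)',np.degrees(np.arctan2(T[1,1],T[0,1])).round(1),'tilt',T[:,0].round(3),'q',s['qpos'].round(2),'F',s['force'].round(1),'w',round(s['grip_width'],4)); print('tool delta mm',(d*1000).round(1),'units',(d/.03).round(2))
if __name__=='__main__': rep([float(a) for a in sys.argv[1:4]])
E
python3 go.py 0.47 -0.16 0.23
```

```text
t 0.6 pos [ 0.2549 -0.5692  0.2362] yaw(y) -34.9 tilt [-0.003  0.004 -1.   ] q [ 1.16  0.5  -0.16  1.56  0.09  1.09  0.37] F [0.3 0.2 0.1] w 0.0853
tool delta mm [   7.2  -57.3 -458.7] units [  0.24  -1.91 -15.29]
```

arm_command(delta_pos=[[0,-0.12,-0.95],[0,-0.12,-0.95],[0,-0.12,-0.95],[0,-0.12,-0.95],[0,-0.12,-0.95],[0,-0.12,-0.95],[0,-0.12,-0.95],[0,-0.12,-0.95],[0,-0.12,-0.95],[0,-0.12,-0.95]], rotation=[[0,0,0],[0,0,0],[0,0,0],[0,0,0],[0,0,0],[0,0,0],[0,0,0],[0,0,0],[0,0,0],[0,0,0]])

```text
clock: 1.6
position: [0.3878, -0.3067, 0.2338]
tool_rot: [-1.767, 1.561, 2.335]
force: [1.3, -0.8, 0.2]
grip_width: 0.0856
```

arm_command(delta_pos=[[0,-0.12,-0.95],[0,-0.12,-0.95],[0,-0.12,-0.95],[0,-0.12,-0.95],[0,-0.12,-0.95],[0,-0.12,-0.95]], rotation=[[0,0,0],[0,0,0],[0,0,0],[0,0,0],[0,0,0],[0,0,0]])

```text
clock: 2.2
position: [0.4697, -0.1473, 0.2336]
tool_rot: [-1.675, 1.559, 2.427]
force: [0.6, -0.6, -0.8]
grip_width: 0.0854
```

```bash
python3 go.py 0.44 0.272 0.23; python3 - <<'E'
from h import *
p=optics.camera_params('wrist'); print({k:np.array(p[k]).round(4).tolist() for k in p}); im=optics.grab_frame('wrist')[:,:,::-1].copy(); cv2.imwrite('pics/w1.png',im)
uv=lambda q:(lambda c:(c[:2]/c[2]*p['fx']+[p['cx'],p['cy']]).round(1))(rot(p['rotation']).T@(np.array(q)-p['origin']))
print(uv([.513,-.1525,.1]))
E
```

```text
t 2.2 pos [ 0.4697 -0.1473  0.2336] yaw(y) -35.0 tilt [-0.009  0.008 -1.   ] q [ 0.48  0.3  -0.36  1.89  0.12  0.98 -0.55] F [ 0.6 -0.6 -0.8] w 0.0854
tool delta mm [   7.  -264.6 -326.5] units [  0.23  -8.82 -10.88]
{'fx': 330.1393, 'fy': 330.1393, 'cx': 284.4378, 'cy': 209.387, 'origin': [0.5116, -0.0897, 0.4001], 'rotation': [2.8578, 0.0105, -0.6097]}
[328.4 170.8]
```

View pics/w1.png

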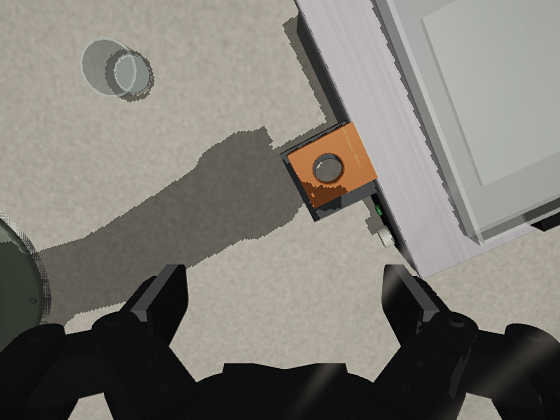

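The wrist view shows the orange lug at about (332,165) with its hole at (328,168). My prediction of (328,171) agrees. The dark lug shows more on its lower (-y) side. Next I'll measure the hole more closely from this picture.

```bash
python3 - <<'E'
from h import *
p=optics.camera_params('wrist'); im=cv2.imread('pics/w1.png')
R['orange']=[((3,100,40),(20,255,255))]
m,cs,h=blobs(im,'orange'); m=cv2.morphologyEx(m,cv2.MORPH_CLOSE,np.ones((3,3)))
cs,h=cv2.findContours(m,cv2.RETR_CCOMP,cv2.CHAIN_APPROX_NONE); k=max(range(len(cs)),key=lambda i:cv2.contourArea(cs[i]))
r=cv2.minAreaRect(cs[k]); print(r); q=np.array([onz(p,u,.1)[:2] for u in cv2.boxPoints(r)]); print(q.round(4), q.mean(0).round(4), np.degrees(np.arctan2(*(np.roll(q,-1,0)-q).T[::-1])).round(1), np.linalg.norm(np.roll(q,-1,0)-q,axis=1).round(4))
for i in range(len(cs)):
    if h[0][i][3]==k and cv2.contourArea(cs[i])>200:
        (c,R_)=cv2.minEnclosingCircle(cs[i]); e=cv2.fitEllipse(cs[i]); print('hole',cen(cs[i]),c,R_,e, onz(p,e[0],.1).round(4))
c=cv2.resize(im[120:230,270:390],(720,660),interpolation=2); cv2.imwrite('pics/w1c.png',cv2.resize(c,(640,587)))
E
```

```text
((332.20001220703125, 164.89999389648438), (62.60989761352539, 73.79024505615234), 63.43495178222656)
[[ 0.4917 -0.112 ]
 [ 0.5557 -0.1213]
 [ 0.5508 -0.1783]
 [ 0.4836 -0.1704]] [ 0.5205 -0.1455] [ -8.2 -94.9 173.3  82.1] [0.0646 0.0572 0.0677 0.0589]
hole [327.03030303 167.16934046] (326.7173767089844, 166.8913116455078) 15.4500150680542 ((327.0223693847656, 167.1651611328125), (27.54890251159668, 30.3682804107666), 57.0593376159668) [ 0.5161 -0.144   0.1   ]
```

View pics/w1c.png

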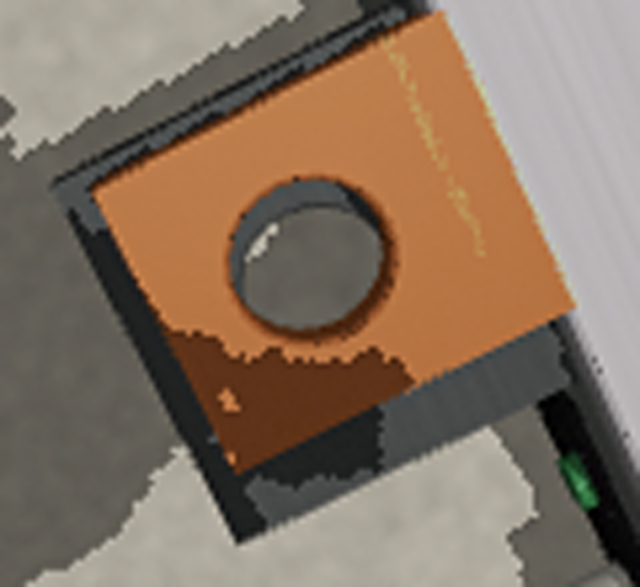

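The crop shows the orange hole's mouth centred at about wrist (329,168). The dark lug shows a wide strip on the lower side, so the base hole lies toward -y as expected. The next move is to the rack.

arm_command(delta_pos=[[0,-0.8,-0.98],[0,-0.8,-0.98],[0,-0.8,-0.98],[0,-0.8,-0.98],[0,-0.8,-0.98],[0,-0.8,-0.98],[0,-0.8,-0.98],[0,-0.8,-0.98],[0,-0.8,-0.98],[0,-0.8,-0.98]], rotation=[[0,0,0],[0,0,0],[0,0,0],[0,0,0],[0,0,0],[0,0,0],[0,0,0],[0,0,0],[0,0,0],[0,0,0]])

```text
clock: 3.25
position: [0.4402, 0.2453, 0.236]
tool_rot: [-1.65, 1.558, 2.451]
force: [0.4, -0.3, 0.3]
grip_width: 0.0852
```

arm_command(delta_pos=[[0,0,0],[0,0,0]], rotation=[[0,0,0],[0,0,0]])

```text
clock: 3.45
position: [0.4386, 0.2502, 0.2356]
tool_rot: [-1.685, 1.556, 2.422]
force: [-0.3, -0.7, -1.1]
grip_width: 0.0853
```

```bash
python3 - <<'E'
from h import *
import go
p=optics.camera_params('wrist'); im=optics.grab_frame('wrist')[:,:,::-1].copy(); cv2.imwrite('pics/w2.png',im)
uv=lambda q:(lambda c:(c[:2]/c[2]*p['fx']+[p['cx'],p['cy']]).round(1))(rot(p['rotation']).T@(np.array(q)-p['origin']))
print(uv([.44,.272,.135]),uv([.577,.307,.135]))
for c in('red','blue'):
    m,cs,h=blobs(im,c)
    for k in cs:
        if cv2.contourArea(k)>150: print(c,cv2.contourArea(k),cen(k).round(1),cv2.boundingRect(k),onz(p,cen(k),.125).round(4))
go.rep([.44,.272,.23])
E
```

```text
[272.8 179.6] [398.9  35.5]
red 962.0 [278.  176.2] (261, 157, 34, 39) [0.4438 0.2705 0.125 ]
blue 252.5 [533.8 280.6] (508, 268, 52, 25) [0.5826 0.0569 0.125 ]
blue 1643.0 [395.8  41.7] (371, 18, 50, 48) [0.5767 0.3045 0.125 ]
t 3.5 pos [0.4386 0.2502 0.2357] yaw(y) -34.7 tilt [-0.011  0.01  -1.   ] q [-0.19  0.34 -0.56  1.85  0.19  1.01 -1.43] F [-0.1  1.  -0. ] w 0.0852
tool delta mm [  5.9 -11.1 -18.7] units [ 0.2  -0.37 -0.62]
```

View pics/w2.png

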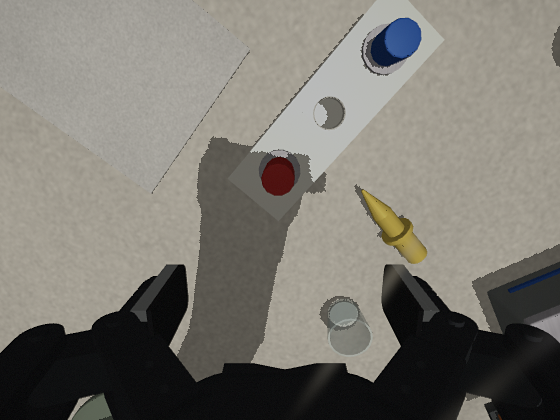

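The wrist view shows the red knob at (278,176), which is in the socket nearest the gripper. Blue is at (400,40) and yellow at (400,235). The drift's axis is at about (0.443, 0.271), so I'll move over it and go partway down.

arm_command(delta_pos=[[0,-0.27,-0.65],[0,0,0],[0.6,0,0],[0.8,0,0],[0.8,0,0],[0,0,0]], rotation=[[0,0,0.14],[0,0,0],[0,0,0],[0,0,0],[0,0,0],[0,0,0]])

```text
clock: 4.1
position: [0.4458, 0.2637, 0.1683]
tool_rot: [1.833, 1.568, -0.352]
force: [0.0, -0.1, 0.2]
grip_width: 0.0855
```

```bash
python3 go.py .443 .271 .110
```

```text
t 4.1 pos [0.4458 0.2637 0.1683] yaw(y) -35.2 tilt [ 0.003 -0.001 -1.   ] q [-0.25  0.44 -0.52  1.9   0.29  0.87 -1.53] F [ 0.  -0.1  0.2] w 0.0855
tool delta mm [58.3 -6.7 -4.3] units [ 1.94 -0.22 -0.14]
```

arm_command(delta_pos=[[0.6,-0.22,-0.14],[0.7,0,0],[0.6,0,0],[0,0,0]], rotation=[[0,0,0],[0,0,0],[0,0,0],[0,0,0]])

```text
clock: 4.5
position: [0.4457, 0.2677, 0.1136]
tool_rot: [1.973, 1.565, -0.217]
force: [-0.3, -0.3, 0.4]
grip_width: 0.0855
```

```bash
python3 go.py .443 .271 .110
```

```text
t 4.5 pos [0.4457 0.2677 0.1136] yaw(y) -35.5 tilt [ 0.006 -0.001 -1.   ] q [-0.29  0.52 -0.49  1.95  0.35  0.75 -1.6 ] F [-0.3 -0.3  0.4] w 0.0855
tool delta mm [ 3.5 -4.1 -1.1] units [ 0.12 -0.14 -0.04]
```

arm_command(delta_pos=[[0.1,-0.14,-0.04],[0,0,0]], rotation=[[0,0,-0.05],[0,0,0]])

```text
clock: 4.7
position: [0.4439, 0.271, 0.1127]
tool_rot: [2.943, 1.567, 0.751]
force: [0.4, -0.1, -0.0]
grip_width: 0.0854
```

arm_command(delta_pos=[[0,0,0],[0,0,0],[0,0,0],[0,0,0],[0,0,0],[0,0,0],[0,0,0],[0,0,0]], rotation=[[0,0,0],[0,0,0],[0,0,0],[0,0,0],[0,0,0],[0,0,0],[0,0,0],[0,0,0]], gripper=1, grip_force=70)

```text
clock: 5.5
position: [0.4451, 0.2713, 0.1153]
tool_rot: [2.794, 1.564, 0.602]
force: [0.4, 0.7, 0.3]
grip_width: -0.0003
```

```bash
python3 go.py .443 .271 .22
```

```text
t 5.5 pos [0.4451 0.2713 0.1153] yaw(y) -35.6 tilt [ 0.006  0.004 -1.   ] q [-0.3   0.52 -0.49  1.94  0.35  0.75 -1.61] F [0.4 0.7 0.3] w -0.0003
tool delta mm [-104.7   -1.3    0.8] units [-3.49 -0.04  0.03]
```

The gripper shut fully on nothing, so I need to look.

```bash
python3 - <<'E'
from h import *
a=[cv2.cvtColor(optics.grab_frame(n),cv2.COLOR_RGB2BGR) for n in('wrist','side','scene')]
for n,i in zip('wsc',a): cv2.imwrite(f'pics/x_{n}.png',i)
o=[cv2.resize(a[0],(400,300)),cv2.resize(a[1][90:270,100:340],(400,300),interpolation=2),cv2.resize(a[2][60:240,220:460],(400,300),interpolation=2)]
cv2.imwrite('pics/x1.png',np.vstack([np.hstack(o[:2]),np.hstack([o[2],o[2]*0])]))
E
```

```text
(no output)
```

View pics/x1.png

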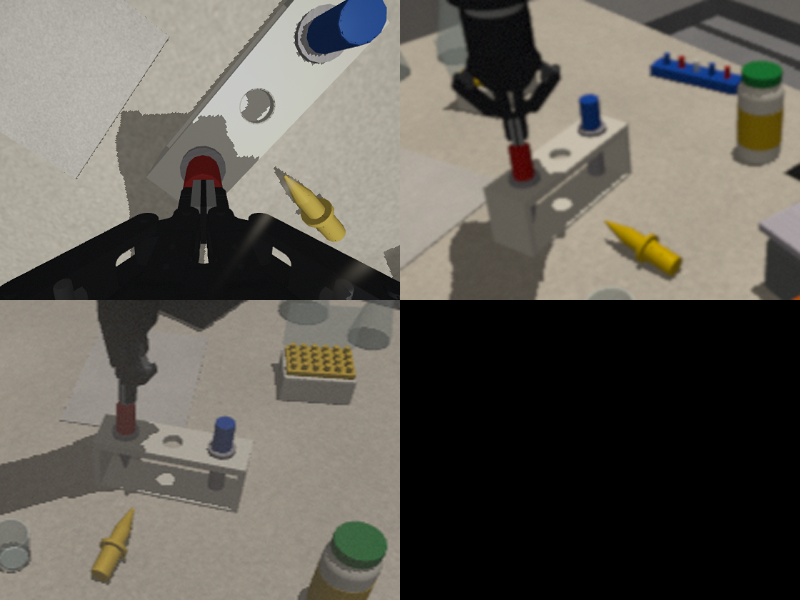

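The fingers are shut, and from all three views they look to be above or behind the still-upright red knob, which has not moved. I'll project the expected points into the two fixed views to see which it is.

```bash
python3 - <<'E'
from h import *
s=monitor.observe(); T=rot(s['tool_rot']); tip=s['position']+.014*T[:,0]
im={n:cv2.imread(f'pics/x_{k}.png') for n,k in(('side','s'),('scene','c'),('wrist','w'))}
for n in im:
    p=optics.camera_params(n)
    uv=lambda q:(lambda c:(c[:2]/c[2]*p['fx']+[p['cx'],p['cy']]).round(1))(rot(p['rotation']).T@(np.array(q)-p['origin']))
    print(n,'tip',tip.round(4),uv(tip),'knobtop',uv([.443,.271,.135]),'collar',uv([.443,.271,.088]))
    m,cs,h=blobs(im[n],'red')
    for k in cs:
        if cv2.contourArea(k)>25: print(cv2.contourArea(k),cen(k).round(1),cv2.boundingRect(k))
p=optics.camera_params('wrist')
w=cv2.resize(im['wrist'][150:330,200:380],(480,480),interpolation=2); 
sd=cv2.resize(im['side'][135:235,145:220],(320,427),interpolation=2); sd=cv2.copyMakeBorder(sd,0,53,0,0,0)
cv2.imwrite('pics/x2.png',np.hstack([w,sd]))
E
```

```text
side tip [0.4452 0.2713 0.1013] [173.5 190.7] knobtop [170.2 177.5] collar [173.6 196.5]
234.0 [172.6 187.5] (166, 176, 15, 23)
scene tip [0.4452 0.2713 0.1013] [296.2 134.2] knobtop [295.5 122.6] collar [295.3 138.3]
32.5 [498.6 203.1] (495, 199, 8, 9)
28.0 [494.9 175. ] (492, 171, 7, 9)
wrist tip [0.4452 0.2713 0.1013] [285.  239.7] knobtop [282.1 267.8] collar [282.4 234.3]
1538.0 [283.2 239.2] (256, 217, 55, 47)
```

View pics/x2.png

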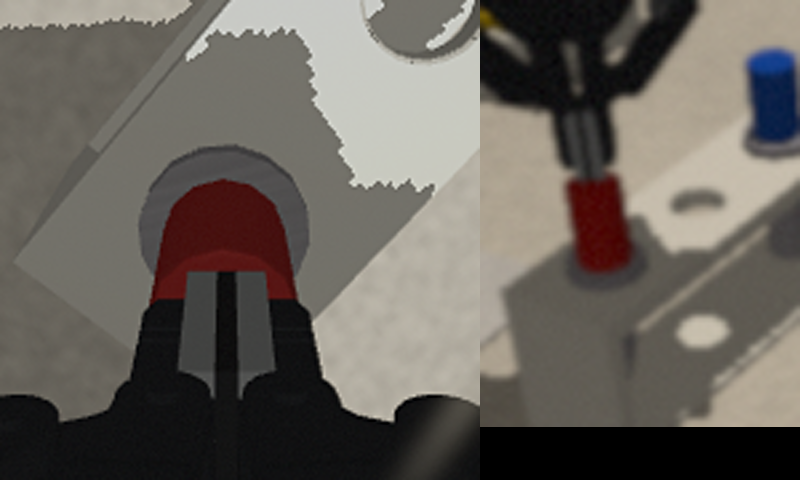

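The crops show the shut fingertips standing on top of the knob, which is still upright in its socket. The tips therefore sit about 20 mm behind the reported TCP, not 14 mm ahead of it. The wrist camera's pose does agree with the collar. So I'll correct by about 34 mm: open, go down to TCP z≈0.082, then close.

arm_command(delta_pos=[[-0.2,0,0],[0,0,0],[0,0,0],[0,0,0],[0,0,0],[0,0,0],[0,0,0]], rotation=[[0,0,0],[0,0,0],[0,0,0],[0,0,0],[0,0,0],[0,0,0],[0,0,0]], gripper=-1)

```text
clock: 6.35
position: [0.4451, 0.2712, 0.1219]
tool_rot: [2.791, 1.564, 0.599]
force: [0.7, -0.7, 0.1]
grip_width: 0.0855
```

```bash
python3 go.py .4435 .271 .082
```

```text
t 6.35 pos [0.4451 0.2712 0.1219] yaw(y) -35.6 tilt [ 0.006  0.004 -1.   ] q [-0.29  0.51 -0.49  1.94  0.34  0.77 -1.6 ] F [ 0.7 -0.7  0.1] w 0.0855
tool delta mm [39.9 -1.2  1.4] units [ 1.33 -0.04  0.05]
```

arm_command(delta_pos=[[0.4,-0.04,0],[0.35,0,0],[0.3,0,0],[0.25,0,0],[0,0,0]], rotation=[[0,0,0],[0,0,0],[0,0,0],[0,0,0],[0,0,0]])

```text
clock: 6.85
position: [0.4436, 0.2719, 0.0784]
tool_rot: [2.829, 1.565, 0.637]
force: [0.2, 0.0, 0.0]
grip_width: 0.0857
```

arm_command(delta_pos=[[0,0,0],[0,0,0],[0,0,0],[0,0,0],[0,0,0],[0,0,0]], rotation=[[0,0,0],[0,0,0],[0,0,0],[0,0,0],[0,0,0],[0,0,0]], gripper=1)

```text
clock: 7.45
position: [0.444, 0.2722, 0.0792]
tool_rot: [2.809, 1.564, 0.617]
force: [-0.5, -0.8, -1.4]
grip_width: 0.026
```

```bash
python3 go.py .4435 .271 .182
```

```text
t 7.45 pos [0.444  0.2722 0.0792] yaw(y) -35.6 tilt [ 0.006  0.004 -1.   ] q [-0.32  0.57 -0.46  1.97  0.39  0.68 -1.65] F [-0.5 -0.8 -1.4] w 0.026
tool delta mm [-102.9    0.5    0.6] units [-3.43  0.02  0.02]
```

Gripped: the opening is 26 mm, and the drift's origin is 6 mm above the TCP. Next is the lift.

arm_command(delta_pos=[[-0.3,0,0],[-0.7,0,0],[-0.9,0,0],[-0.9,0,0],[-0.8,0,0],[-0.5,0,0],[0,0,0]], rotation=[[0,0,0],[0,0,0],[0,0,0],[0,0,0],[0,0,0],[0,0,0],[0,0,0]])

```text
clock: 8.15
position: [0.4423, 0.2716, 0.2099]
tool_rot: [2.911, 1.565, 0.72]
force: [-0.2, 0.5, -1.5]
grip_width: 0.026
```

```bash
python3 go.py .47 -.11 .2
```

```text
t 8.15 pos [0.4423 0.2716 0.2099] yaw(y) -35.5 tilt [ 0.005  0.004 -1.   ] q [-0.24  0.39 -0.55  1.86  0.24  0.95 -1.52] F [-0.2  0.5 -1.5] w 0.026
tool delta mm [  8.5 244.4 294.4] units [0.28 8.15 9.81]
```

arm_command(delta_pos=[[0,0.5,0.6],[0,0.8,0.96],[0,0.8,0.96],[0,0.8,0.96],[0,0.8,0.96],[0,0.8,0.96],[0,0.8,0.96],[0,0.8,0.96],[0,0.8,0.96],[0,0.6,0.7]], rotation=[[0,0,0],[0,0,0],[0,0,0],[0,0,0],[0,0,0],[0,0,0],[0,0,0],[0,0,0],[0,0,0],[0,0,0]], grip_force=100)

```text
clock: 9.15
position: [0.466, -0.088, 0.2035]
tool_rot: [-2.451, 1.565, 1.649]
force: [0.5, 0.6, -0.8]
grip_width: 0.0256
```

arm_command(delta_pos=[[0,0,0],[0,0,0]], rotation=[[0,0,0],[0,0,0]])

```text
clock: 9.35
position: [0.4651, -0.0918, 0.2022]
tool_rot: [-2.099, 1.565, 1.996]
force: [0.4, 0.6, -1.9]
grip_width: 0.0259
```

```bash
python3 - <<'E'
from h import *
import go
go.rep([.512,-.16,.2])
p=optics.camera_params('wrist'); im=optics.grab_frame('wrist')[:,:,::-1].copy(); cv2.imwrite('pics/w3.png',im)
uv=lambda q:(lambda c:(c[:2]/c[2]*p['fx']+[p['cx'],p['cy']]).round(1))(rot(p['rotation']).T@(np.array(q)-p['origin']))
print(uv([.513,-.1525,.1]),uv([.513,-.151,.1]))
R['orange']=[((3,100,40),(20,255,255))]
m,cs,h=blobs(im,'orange')
for i,k in enumerate(cs):
    if cv2.contourArea(k)>150:
        e=cv2.fitEllipse(k); print(h[0][i][3],cv2.contourArea(k),cen(k).round(1),e,onz(p,e[0],.1).round(4))
u,v=uv([.513,-.151,.1]); x,y=int(u),int(v); y=max(y,100);x=max(x,130)
cv2.imwrite('pics/w3c.png',cv2.resize(im[y-100:y+100,x-130:x+130],(780,600),interpolation=2)); print('crop origin',x-130,y-100)
E
```

```text
t 9.35 pos [ 0.4651 -0.0918  0.2022] yaw(y) -35.4 tilt [-0.002  0.005 -1.   ] q [ 0.42  0.31 -0.42  1.97  0.16  0.89 -0.7 ] F [ 0.4  0.6 -1.9] w 0.0259
tool delta mm [ 1.7 77.8 28.4] units [0.06 2.59 0.95]
[371.7 226. ] [370.8 224.7]
-1 4982.5 [375.3 218.6] ((375.2345275878906, 218.60523986816406), (75.16244506835938, 91.41189575195312), 64.71623992919922) [ 0.5189 -0.1485  0.1   ]
16 623.0 [369.3 221.4] ((369.2542419433594, 221.4220733642578), (25.409399032592773, 31.318227767944336), 55.14731979370117) [ 0.5134 -0.1477  0.1   ]
crop origin 240 124
```

View pics/w3c.png

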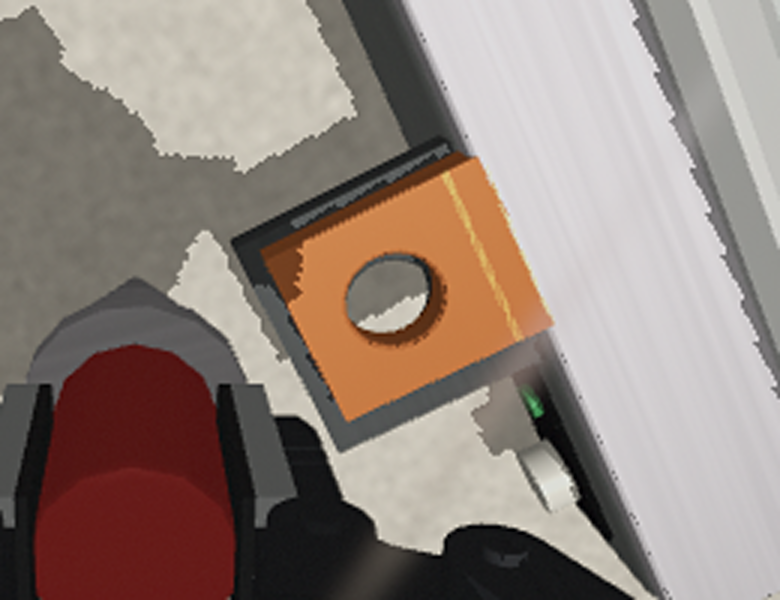

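The wrist crop puts the mouth of the orange hole, including its wall, at pixel (372,223). That gives platform_hole ≈ (0.514, -0.151) and base_hole ≈ (0.513, -0.159). The drift hangs straight in the jaws, so I'll move it over the base hole.

arm_command(delta_pos=[[0,0.7,0.24],[0,0.86,0.29],[0,0.8,0.27],[0,0.2,0.05],[0,0,0]], rotation=[[0,0,0],[0,0,0],[0,0,0],[0,0,0],[0,0,0]])

```text
clock: 9.9
position: [0.5146, -0.1526, 0.2008]
tool_rot: [-2.014, 1.563, 2.09]
force: [0.9, 0.3, -1.4]
grip_width: 0.0258
```

```bash
python3 go.py .513 -.158 .17
```

```text
t 9.9 pos [ 0.5146 -0.1526  0.2008] yaw(y) -34.9 tilt [-0.004  0.007 -1.   ] q [ 0.47  0.41 -0.39  1.82  0.18  0.95 -0.6 ] F [ 0.9  0.3 -1.4] w 0.0258
tool delta mm [30.7  2.   5.4] units [1.02 0.07 0.18]
```

arm_command(delta_pos=[[0,0.07,0.18],[0.4,0,0],[0.4,0,0],[0,0,0]], rotation=[[0,-0.03,0.07],[0,0,0],[0,0,0],[0,0,0]])

```text
clock: 10.3
position: [0.5118, -0.1552, 0.1745]
tool_rot: [0.198, 1.571, -1.977]
force: [-0.0, 0.6, -1.6]
grip_width: 0.0252
```

```bash
python3 - <<'E'
from h import *
import go
go.rep([.513,-.158,.16])
a={n:cv2.cvtColor(optics.grab_frame(n),cv2.COLOR_RGB2BGR) for n in('side','scene')}
for n in a: cv2.imwrite(f'pics/y_{n}.png',a[n])
cv2.imwrite('pics/y1.png',np.hstack([cv2.resize(a['side'][210:310,310:410],(400,400),interpolation=2),cv2.resize(a['scene'][225:325,165:265],(400,400),interpolation=2)]))
E
```

```text
t 10.3 pos [ 0.5118 -0.1552  0.1745] yaw(y) -34.7 tilt [-0. -0. -1.] q [ 0.47  0.44 -0.38  1.86  0.2   0.88 -0.61] F [-0.   0.6 -1.6] w 0.0252
tool delta mm [14.5  2.6  1.6] units [0.48 0.09 0.05]
```

View pics/y1.png

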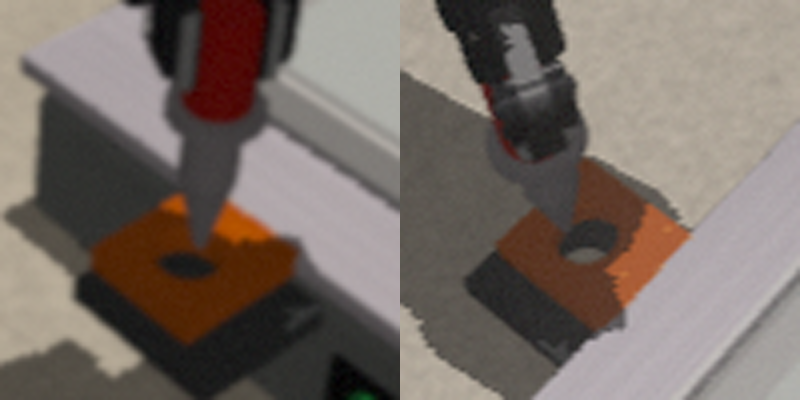

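The tip shows just above the lug: side view (360,272.5) against a hole at (357,276), and scene view (207,282.5) against a hole at (212.5,285.7). I'll triangulate both.

```bash
python3 - <<'E'
from h import *
P={n:optics.camera_params(n) for n in('side','scene')}
t=tri([ray(P['side'],(360,272.5)),ray(P['scene'],(207,282.5))]); print('tip',t.round(4))
h=tri([ray(P['side'],(357,276.2)),ray(P['scene'],(212.5,285.7))]); print('hole',h.round(4))
for n,u,v in(('side',(360,272.5),(357,276.2)),('scene',(207,282.5),(212.5,285.7))):
    print(n,onz(P[n],u,.110).round(4),onz(P[n],v,.1).round(4))
m=monitor.observe(); print(m['position'].round(4))
for n in P:
    im=cv2.imread(f'pics/y_{n}.png'); R['orange']=[((3,100,30),(20,255,255))]; a,cs,_=blobs(im,'orange'); k=max(cs,key=cv2.contourArea); print(n,cen(k),cv2.boundingRect(k),onz(P[n],cen(k),.1).round(4))
E
```

```text
tip [ 0.5111 -0.1577  0.1098]
hole [ 0.5152 -0.1511  0.0933]
side [ 0.5107 -0.1589  0.11  ] [ 0.5093 -0.155   0.1   ]
scene [ 0.5109 -0.1567  0.11  ] [ 0.5182 -0.1533  0.1   ]
[ 0.5125 -0.1555  0.1759]
side [357.62789661 276.44607843] (332, 258, 53, 39) [ 0.5095 -0.1561  0.1   ]
scene [213.51546602 287.01973952] (189, 265, 48, 43) [ 0.5213 -0.1544  0.1   ]
```

arm_command(delta_pos=[[0.1,0.1,0.04],[0.25,0.02,0.03],[0.3,0,0],[0,0,0]], rotation=[[0,0,0],[0,0,0],[0,0,0],[0,0,0]])

```text
clock: 10.8
position: [0.515, -0.1594, 0.1553]
tool_rot: [2.064, 1.568, -0.111]
force: [-0.3, 2.3, -1.9]
grip_width: 0.0254
```

```bash
python3 go.py .5135 -.158 .094
```

```text
t 10.8 pos [ 0.515  -0.1594  0.1553] yaw(y) -34.7 tilt [ 0.003 -0.    -1.   ] q [ 0.47  0.47 -0.37  1.87  0.22  0.84 -0.62] F [-0.3  2.3 -1.9] w 0.0254
tool delta mm [61.3 -2.2 -0.2] units [ 2.04 -0.07 -0.01]
```

arm_command(delta_pos=[[0.2,-0.05,0],[0.2,0,0],[0.2,0,0]], rotation=[[0,0,0],[0,0,0],[0,0,0]])

```text
clock: 11.1
position: [0.5148, -0.1566, 0.1369]
tool_rot: [2.467, 1.566, 0.293]
force: [0.3, 6.3, 5.0]
grip_width: 0.0258
```

```bash
python3 go.py .5135 -.158 .094
```

```text
t 11.1 pos [ 0.5148 -0.1566  0.1369] yaw(y) -34.6 tilt [ 0.005  0.001 -1.   ] q [ 0.46  0.49 -0.36  1.89  0.23  0.8  -0.63] F [0.3 6.3 5. ] w 0.0258
tool delta mm [42.9 -0.4  2.1] units [ 1.43 -0.01  0.07]
```

arm_command(delta_pos=[[0.2,0.02,0.12],[0.2,0,0.08],[0.2,0,0.08]], rotation=[[0,0,0],[0,0,0],[0,0,0]])

```text
clock: 11.4
position: [0.5126, -0.1608, 0.1183]
tool_rot: [2.613, 1.561, 0.441]
force: [4.1, 6.2, 2.4]
grip_width: 0.0259
```

```bash
python3 go.py .5135 -.158 .094
```

```text
t 11.4 pos [ 0.5126 -0.1608  0.1183] yaw(y) -34.4 tilt [ 0.009  0.004 -1.   ] q [ 0.46  0.52 -0.36  1.91  0.25  0.75 -0.63] F [4.1 6.2 2.4] w 0.0259
tool delta mm [24.4 -0.9 -2.6] units [ 0.81 -0.03 -0.09]
```

arm_command(delta_pos=[[0.15,0.04,-0.03],[0.2,0,0],[0.2,0,0]], rotation=[[0,-0.08,-0.05],[0,0,0],[0,0,0]])

```text
clock: 11.7
position: [0.5146, -0.1587, 0.1009]
tool_rot: [-2.161, 1.569, 1.952]
force: [-0.8, 4.3, 1.1]
grip_width: 0.0257
```

```bash
python3 go.py .5135 -.1605 .094
```

```text
t 11.7 pos [ 0.5146 -0.1587  0.1009] yaw(y) -34.4 tilt [-0.001  0.002 -1.   ] q [ 0.44  0.55 -0.35  1.91  0.26  0.73 -0.65] F [-0.8  4.3  1.1] w 0.0257
tool delta mm [6.9 0.1 2.1] units [0.23 0.   0.07]
```

arm_command(delta_pos=[[0.14,0,0.03],[0.1,0,0],[0,0,0]], rotation=[[0,0,0],[0,0,0],[0,0,0]])

```text
clock: 12.0
position: [0.5141, -0.1587, 0.094]
tool_rot: [-1.575, 1.569, 2.539]
force: [-5.8, 4.2, 9.4]
grip_width: 0.0256
```

arm_command(delta_pos=[[0.06,0,0],[0.06,0,0]], rotation=[[0,0,0],[0,0,0]])

```text
clock: 12.2
position: [0.5141, -0.1588, 0.0937]
tool_rot: [-0.321, 1.569, -2.491]
force: [-17.0, 7.0, 52.2]
grip_width: 0.0259
```

```bash
python3 go.py .5135 -.1605 .094
```

```text
t 12.2 pos [ 0.5141 -0.1588  0.0937] yaw(y) -34.3 tilt [-0.001 -0.001 -1.   ] q [ 0.44  0.56 -0.34  1.91  0.27  0.72 -0.66] F [-17.    7.   52.2] w 0.0259
tool delta mm [-0.3  0.4  1.8] units [-0.01  0.01  0.06]
```

The collar is seated: 52 N upward at an origin height of about 0.0995 m. I'll relax the push and let go.

arm_command(delta_pos=[[-0.03,0,0],[0,0,0],[0,0,0]], rotation=[[0,0,0],[0,0,0],[0,0,0]])

```text
clock: 12.5
position: [0.5142, -0.1586, 0.0951]
tool_rot: [0.116, 1.569, -2.054]
force: [-0.5, 3.5, 0.3]
grip_width: 0.0253
```

arm_command(delta_pos=[[0,0,0],[0,0,0],[0,0,0],[0,0,0],[0,0,0],[0,0,0],[0,0,0]], rotation=[[0,0,0],[0,0,0],[0,0,0],[0,0,0],[0,0,0],[0,0,0],[0,0,0]], gripper=-1)

```text
clock: 13.2
position: [0.5138, -0.1606, 0.0944]
tool_rot: [0.117, 1.567, -2.054]
force: [0.1, -0.2, -0.1]
grip_width: 0.0855
```

arm_command(delta_pos=[[-0.3,0,0],[-0.7,0,0],[-0.9,0,0],[-0.9,0,0],[-0.9,0,0],[-0.6,-0.9,0],[0,-0.9,0],[0,-0.9,0],[0,-0.9,0],[0,0,0]], rotation=[[0,0,0],[0,0,0],[0,0,0],[0,0,0],[0,0,0],[0,0,0],[0,0,0],[0,0,0],[0,0,0],[0,0,0]])

```text
clock: 14.2
position: [0.4218, -0.0964, 0.2343]
tool_rot: [1.058, 1.567, -1.112]
force: [1.8, 0.1, 0.7]
grip_width: 0.0854
```

```bash
python3 - <<'E'
from h import *
import go
go.rep([.513,-.158,.2])
a={n:cv2.cvtColor(optics.grab_frame(n),cv2.COLOR_RGB2BGR) for n in('side','scene','wrist')}
for n in a: cv2.imwrite(f'pics/z_{n}.png',a[n])
cv2.imwrite('pics/z1.png',np.vstack([np.hstack([cv2.resize(a['side'][200:320,300:460],(400,300),interpolation=2),cv2.resize(a['scene'][220:340,150:310],(400,300),interpolation=2)]),np.hstack([cv2.resize(a['wrist'],(400,300)),cv2.resize(a['side'],(400,300))])]))
P={n:optics.camera_params(n) for n in('side','scene')}; W={'scene':(180,240,62,70),'side':(320,225,75,80)}
rs=[]
for n in P:
    x,y,w,h=W[n]; J=a[n]*0; J[y:y+h,x:x+w]=a[n][y:y+h,x:x+w]; _,cs,_=blobs(J,'red'); k=max(cs,key=cv2.contourArea); print(n,cen(k),cv2.boundingRect(k)); rs.append(ray(P[n],cen(k)))
print('knob',tri(rs).round(4))
E
```

```text
t 14.2 pos [ 0.4218 -0.0964  0.2343] yaw(y) -34.4 tilt [ 0.002 -0.004 -1.   ] q [ 0.47  0.2  -0.44  2.03  0.11  0.93 -0.63] F [1.8 0.1 0.7] w 0.0854
tool delta mm [ 34.7 109.9  -0.7] units [ 1.16  3.66 -0.02]
side [362.32825322 263.20789371] (354, 249, 19, 30)
scene [204.3269514  278.31418753] (195, 266, 19, 26)
knob [ 0.512  -0.16    0.1304]
```

View pics/z1.png

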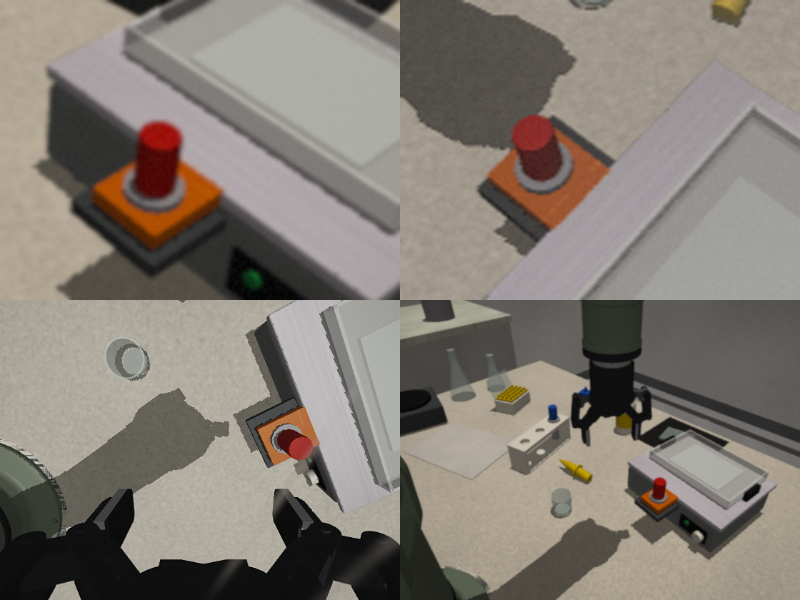

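The drift stands upright with its collar on the orange lug (side view knob at 362,263). It has been released and the arm is clear. The blue pin is still in the rack. I'm handing the job in.

```bash
python3 -c "from workcell import bot; print(bot.job_done())"
```

```text
the job is handed in; nothing more can be done
None
```

I took the red-knobbed drift out of the rack and pushed it down through both lugs until its collar seated. I then let go, backed the arm away and handed the job in at about 14.4 s; the hand-in reports no verdict.

**Last checks**
- **Seating:** the wrist read a 52 N push at the stop, with the drift's origin at about 0.0995 m (home is 0.100 m). The last pictures show the collar lying on the orange lug.
- **Position:** the knob triangulates to (0.512, -0.160), and my estimate of the base hole was (0.513, -0.159).
- **Alignment:** I did not measure the offset between the two holes after insertion. The 24 mm shank in two 28 mm holes limits it to about 4 mm, against the 5 mm allowed.
- **Blunt pin and yellow look-alike:** I left both alone, and the last picture shows them still in place.

**What disagreed**
- **Fingertips:** the first grasp closed on nothing, because the fingertips really sit about 34 mm farther back than the interface text says. They came to rest on top of the knob without moving the pin. I corrected the height and the second grasp held, reading 26 mm on the 28 mm knob.
- **Hole position:** the camera estimates of the orange hole differed by about 2 to 4 mm, up to 9 mm between the two fixed views once the gripper shaded the lug. The taper took up the difference.

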